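Earth-leakage test of a bench breaker

TASK

Do the routine earth-leakage test on the console with the shrouded test button: gently press its test button in until the breaker trips and its lever drops, then lift that lever fully back up until it latches on and stays up by itself. The breaker on the other console feeds the ageing rack, so leave its lever up, and leave the things on the bench where they are.

Things in the scene. Friction and masses are not known exactly. Their poses are not given: they have to be found in the camera images.
- bench_console: The console under test, fixed: a grey steel desk housing 280 mm wide (y), 250 deep (x), 190 high, left or right of the robot's centreline, its back to the robot, its panel facing away. Origin: centre of its underside; x to its back, y to the left of someone facing the panel, z up. Side outline (x, z), mm: (-125, 0), (-125, 50), (75, 190), (125, 190), (125, 0). Known by the round shroud.
- panel_center (a point): Centre of the tested console's flat sloping panel, on its surface. The panel rises at 35 degrees from level towards the back. Its axes: x up the slope, y as the console's y, z the outward normal, 35 degrees from vertical, leaning away from the robot. A black breaker (90 mm wide, 150 along the slope, 34 mm proud) is centred at y = +60 mm, the shroud at x = +20, y = -68 mm.
- test_top (a point): Centre of the outer face of the test button: a grey plunger, 32 mm diameter, at the bottom of the round shroud. It is pressed in square to the panel, 35 degrees from vertical. A tool held straight down fouls the shroud: come in along the panel's normal with the fingers shut (shut fingertips up to about 40 mm across the corners go in).
- shroud_rim (a point): Centre of the mouth of the test button's fixed black round shroud, 46 mm inner and 56 mm outer diameter. The rim stands 40 mm above the panel and 28 mm above the button's face. Axes as panel_center.
- test_button (a joint): How far the test button is pressed in, m: 0 out, 0.010 at its hard stop. It springs back. It starts to move at about 1.5 N and the breaker trips at about 6 mm with about 5 N on it. It is light: more than 30 N on it is rough handling.
- bench_lever_grip (a point): Point on the centreline of the tested breaker's lever, 80 mm from its hinge; its z points along the lever, outward. The lever is a grey bar 26 mm wide (along the console's y) and 14 thick, ending 105 mm from the hinge, with free room for a finger on either side. It can be pinched across the 26 mm or pushed from below.
- bench_lever (a joint): Angle of the tested lever, rad: 0 on and latched (vertical), 1.31 tripped (dropped, 75 degrees from vertical, pointing out to the console's front). A spring snaps it down. Lifting takes about 2 to 6 N at the grip point, most near the top, where it rides over a catch. The catch holds only once it has been pushed past 0 up to its stop at -0.06; let go sooner, it drops.
- lever_hinge (a point): Centre of the tested lever's hinge, 22 mm above the panel, 60 mm to the +y side of the panel's centre. The hinge axis is the console's y. At lever angle q the lever points along (-sin q, 0, cos q) in the console's frame.
- rack_console: The other console, fixed, on the other side of the robot's centreline: same housing, origin and axes, same breaker and lever at the same place, but two white sockets and no shroud or test button.
- rack_lever_grip (a point): Point on the centreline of the other console's lever, 80 mm from its hinge (same lever). To be left alone.
- rack_lever (a joint): Angle of the other console's lever, rad: 0 on (up), grows downward. Starts at 0 and must stay up.
- test_cap: The test button's plunger as a body. Origin on its axis at the panel's surface, 12 mm below its face when it is out; z along the panel's outward normal.
- module_center (a point): Centre of a loose black power module, 62 x 110 x 36 mm, lying near the consoles, long side along its y. To be left alone.
- tray_center (a point): Centre of a loose cardboard tray of screws, 100 x 150 x 30 mm (centre half-way up), near the consoles. To be left alone.
- driver_grip (a point): Grip of a loose black screwdriver, 200 mm long, lying near the consoles. To be left alone.

How it is judged (in metres and radians):
On the way, in this order (a step that is already met when the one before it is completed fails the run):
1. the test button is pressed in while the lever is still up (value of joint test_button above 0.003 m and value of joint bench_lever below 0.3 rad).
2. the breaker has tripped: the lever has dropped all the way (value of joint bench_lever above 1.2 rad), for 0.1 s.
At the end, for the whole second after the job is handed in: The tested breaker's lever stands up on its catch by itself (angle under 0.06 rad), its test button is out again (within 1.5 mm), the other console's lever is still up (within 0.1 rad), and the power module, screw tray and screwdriver lie within 20 mm of where they were (value of joint bench_lever below 0.06 rad and value of joint test_button below 0.0015 m and value of joint rack_lever below 0.1 rad and distance of each of module_center, tray_center, driver_grip from where it was at the start of the episode below 0.02 m); the robot touches nothing.
It fails at once if the test button is forced with more than 30 N (contact force between any of the fingers, the arm and test_cap above 30 N).
It fails at once if the other console's lever is moved off (more than 0.15 rad) (value of joint rack_lever above 0.15 rad).
It fails at once if a bystander on the bench is shifted by more than 20 mm (distance of any of module_center, tray_center, driver_grip from where it was at the start of the episode above 0.02 m).
It also fails if it takes over 54 s, if anything falls off the work surface, if the arm or the gripper's body presses on something with over 40 N, if the wrist force passes 120 N, or if a joint passes its speed limit or range.

ROBOT

A 6-joint arm with a two-finger parallel gripper is mounted at the origin on the work surface. World frame = base frame: x ahead of the robot, y to its left, z up, the work surface at z = 0. Lengths are in m, angles in degrees, forces in N, time in s.
With the tool pointing down it reaches from about 0.3 to 0.875 m from the base axis. Payload 4.2 kg.
Tool frame: the origin (TCP) lies at the very end of the fingers, on their centre line; the grasp point (between the pads) lies 19 mm behind it (env.grip_point_offset is the distance from the TCP to the grasp point, in m); z points along the fingers, y is the line along which they close (so a half turn about z gives the same grasp; the last joint's range is limited). The gripper opens to 85 mm and grips with 20 to 120 N. Pads are 22 mm wide; open, the fingers measure 114 mm over their backs; the gripper's body (76 mm by 85 mm) begins 54 mm behind the grasp point. The pads swing forward as they close: fully open they stand 13 mm farther back than shut.
Start: joints at [70.13, 18.312, 89.639, -0, 72.044, -1.146], TCP at [0.185, 0.545, 0.231] pointing down, gripper open.
Joint ranges: [-177.97, 177.97], [-48.28, 115.42], [12.27, 149.76], [-77.06, 257.06], [2.81, 150.46], [-146.56, 146.56]. Speed limits (degrees/s): [147.25, 147.25, 180, 180, 180, 180].

INTERFACE

Orientations are given as [roll, pitch, yaw] about the fixed x, y, z axes, in that order (R = Rz(yaw) Ry(pitch) Rx(roll)).
In Python, from cell import env gives the robot as it stands.
- The arm moves only by the tool carry_out, never from a script. Its argument "series" is one flat list of numbers, 7 for each row, row after row: the shift along the tool's x, y, z in m, then the turn, a rotation vector about the tool's x, y, z in rad, then the closure in counts, from 0 (fully open) to 255 (shut). A call has 1 to 5 rows; each row is the pose to reach, as a shift and turn from the pose commanded when the call began, along the tool's axes at that moment; what a row does not reach only later rows make up. A row lasts 1/8 s, in which the tool goes at most 62.5 mm and 10.7 degrees, less where a joint would pass 70% of its speed; a pose out of reach is approached as far as the arm can. A call with a gripper value outside its range is refused whole. The fingers move at their own pace and stop on an object; "grip_force" is the grip in N (left out, the last holds). Time passes only in rows, so rows that repeat a pose let the fingers close. It gives the time, the measured TCP pose, the force, the opening and the grip force at its end, in the units of the state.
- env.get_state(): the state, without advancing time (a new reading comes with each control period).
- env.get_image(name): name is "scene" or "top" or "wrist"; returns a dict with "frame" (420x560x3 uint8, red, green, blue), "z_map" (420x560 float32, m along the optical axis (not along the pixel's ray), 0 where there is no reading), "camera_matrix" (3x3 intrinsics, pixels), "R" (3x3) and "t" (3): a world point X has camera coordinates R X + t. Camera axes: x right, y down, z forward; pixel columns grow to the right and rows downward; lengths in m; the calibration is good to about 2 mm. A picture is of the moment at which its call begins.
- env.job_done(): hands the job in; it is judged then, once.
The state is a dict: "t": time; "qpos": joint angles; "joint_velocities": joint speeds; "tau": joint torques, N m; "position": TCP position; "eef_rot": TCP orientation; "contact_force": force on the tool from outside, world axes, zero at the start; "wrist_torque": the same for the moment, N m; "gripper_width": finger opening in m; "grasp_force": force on a finger pad.
Only numpy, scipy, OpenCV 4.12 (cv2) and the standard library are available. Lean on these libraries where they do the work, as an engineer would, in place of code of your own. Each camera call takes 0.05 s, during which the arm holds its last target. There are 200 camera calls.

## Working session

There is one attempt and no reset: what is moved stays moved. The work goes in short steps, Python scripts to look and compute and a tool call to move; the robot and the scene stay as the last step left them, time stands still between calls to the robot, and variables do not carry over. Pictures are saved under pics/ and viewed, at most 10 in all, crops included, and the job is handed in when it is done.

Besides the shell and the picture viewer there is one more tool, called after "Call:" as name(argument=value, ...) on one line, values as JSON. carry_out: Moves the arm, as the interface text tells. Its arguments: {"type":"object","properties":{"series":{"type":"array"},"grip_force":{"type":"number"}},"required":["series"]}

```bash
mkdir -p pics; ls; python3 - <<'E'
from cell import env
import cv2,numpy as np
a=env.get_image("scene");b=env.get_image("top")
np.savez('/tmp/im.npz',**{k+n:v for n,d in(('s',a),('t',b)) for k,v in d.items()})
cv2.imwrite('pics/s.png',a['frame'][:,:,::-1]);cv2.imwrite('pics/t.png',b['frame'][:,:,::-1])
print(env.get_state())
E
```

```text
pics
{'t': 0.1, 'qpos': array([ 7.01298601e+01,  1.83488781e+01,  8.96996129e+01, -6.36985247e-04,
        7.20445444e+01, -1.14623638e+00]), 'joint_velocities': array([ 0.04068583, -0.06085276, -0.14672097, -0.01660879, -0.00838945,
       -0.05700566]), 'tau': array([-5.17830485e-04, -4.16402721e+01, -2.34704143e+01, -8.94423522e-06,
        4.64737503e-03, -4.60879335e-06]), 'position': array([0.1844397 , 0.54416451, 0.23055598]), 'eef_rot': array([-1.79906971e+02, -1.25558225e-03,  1.61276292e+02]), 'contact_force': array([-0.49886621, -0.67942384, -0.77702441]), 'wrist_torque': array([0.00561965, 0.00096544, 0.01506817]), 'grasp_force': 0.0, 'gripper_width': 0.08520900765603982}
```

View pics/s.png

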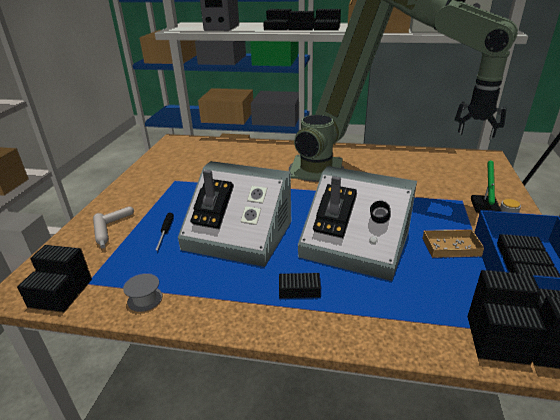

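View pics/t.png

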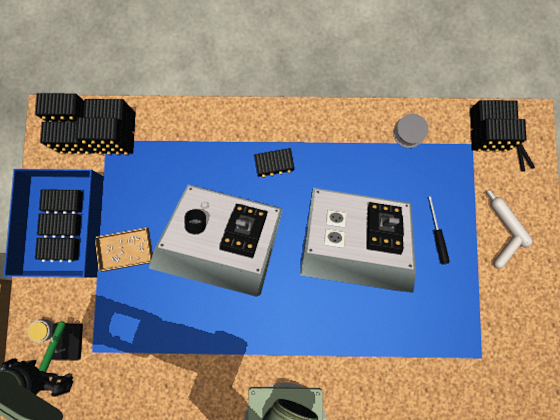

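The scene and top views put the tested console on the robot's left. In the top view its shroud is at about (196,221) and its breaker at (242,228). The rack console is on the right, with the module at (274,162), the tray at (124,250) and the screwdriver at (438,230). Next I'll fit the pose from depth.

```bash
cat > fit.py <<'E'
import numpy as np,cv2
def cloud(d):
    z=d['z_map'];K=d['camera_matrix'];v,u=np.indices(z.shape)
    c=np.stack([(u-K[0,2])/K[0,0]*z,(v-K[1,2])/K[1,1]*z,z],-1)
    return (c-d['t'])@d['R']      # R^T (c-t)
E
python3 - <<'E'
import numpy as np,cv2
from fit import cloud
f=np.load('/tmp/im.npz');D={n:{k:f[k+n] for k in('frame','z_map','camera_matrix','R','t')} for n in 'st'}
P=cloud(D['t']);print('cam',-D['t']['R'].T@D['t']['t'])
m=np.zeros(P.shape[:2],np.uint8);cv2.fillPoly(m,[np.array([[188,188],[280,210],[262,268],[160,240]])],1)
pts=P[(m>0)&(D['t']['z_map']>0)]
S=cloud(D['s']);ms=np.zeros(S.shape[:2],np.uint8);cv2.fillPoly(ms,[np.array([[325,170],[412,183],[398,275],[300,240]])],1)
ps=S[(ms>0)&(D['s']['z_map']>0)]
for nm,p in(('top',pts),('scene',ps)):
    rng=np.random.default_rng(0);best=None
    for _ in range(500):
        a=p[rng.choice(len(p),3,False)];n=np.cross(a[1]-a[0],a[2]-a[0]);l=np.linalg.norm(n)
        if l<1e-6: continue
        n/=l;n*=np.sign(n[2]);k=abs((p-a[0])@n)<.003
        if best is None or k.sum()>best.sum():best=k
    for _ in range(5):
        q=p[best];c=q.mean(0);n=np.linalg.svd(q-c)[2][2];n*=np.sign(n[2]);best=abs((p-c)@n)<.004
    print(nm,best.sum(),len(p),'tilt',np.degrees(np.arccos(n[2])),'dir',np.degrees(np.arctan2(n[1],n[0])),'c',c)
    # panel axes
    Y=np.cross(n,[0,0,1]);Y/=np.linalg.norm(Y)
    X=np.cross(Y,n)
    if X[2]<0:X,Y=-X,-Y
    h=(p-c)@n;uv=np.c_[(p-c)@X,(p-c)@Y]
    g=uv[best].astype(np.float32);r=cv2.minAreaRect(g);print(' panel rect',r)
    for lo,hi in((.026,.037),(.037,.046)):
        k=(h>lo)&(h<hi);print(lo,k.sum())
    for lo,hi,s in((.036,.045,-1),(.028,.0365,1)):
        k=(h>lo)&(h<hi)&(uv[:,1]*s>.01)
        w=uv[k].astype(np.float32)
        if len(w)>5:
            print('  s',s,len(w),cv2.minEnclosingCircle(w),cv2.minAreaRect(w),'med h',np.median(h[k]))
            o=np.array(cv2.minEnclosingCircle(w)[0] if s<0 else cv2.minAreaRect(w)[0]);print('   world on plane',c+o[0]*X+o[1]*Y)
    print(' X',X,'Y',Y)
E
```

```text
cam [ 0.4029143  -0.00268487  1.38780372]
top 3750 6044 tilt 35.08830456381991 dir -13.59116511541543 c [0.53874442 0.18474558 0.12074486]
 panel rect ((-0.009499631822109222, 0.012183472514152527), (0.2737027406692505, 0.2145504355430603), 89.65158081054688)
0.026 918
0.037 128
  s -1 97 ((0.019924739375710487, -0.05672020837664604), 0.02883235365152359) ((0.02064753882586956, -0.05664997175335884), (0.05446064844727516, 0.0538567453622818), 34.39281463623047) med h 0.038296045998375515
   world on plane [0.53622602 0.24370873 0.13219836]
  s 1 618 ((0.005451269447803497, 0.07919146120548248), 0.07780135422945023) ((0.002277001738548279, 0.07169483602046967), (0.08937917649745941, 0.14495310187339783), 89.60636901855469) med h 0.03233898117192472
   world on plane [0.52008567 0.11549624 0.12205377]
 X [-0.79535334  0.19228641  0.57483824] Y [-0.23499224 -0.97199725  0.        ]
scene 5042 8109 tilt 35.000837664155206 dir -13.765292970598916 c [0.55422376 0.20132696 0.11520972]
 panel rect ((0.010564848780632019, 0.02654796838760376), (0.2566622793674469, 0.27736133337020874), 0.06977690756320953)
0.026 807
0.037 176
  s -1 91 ((0.028580164536833763, -0.039948198944330215), 0.028761113062500954) ((0.029686156660318375, -0.04049299657344818), (0.05374985933303833, 0.053925640881061554), 4.5798845291137695) med h 0.03828944101878158
   world on plane [0.54099039 0.24569839 0.13160297]
  s 1 567 ((0.007468127645552158, 0.09330041706562042), 0.07413174957036972) ((0.006276294589042664, 0.08731339871883392), (0.1408863216638565, 0.09014186263084412), 0.49696892499923706) med h 0.032185114854093984
   world on plane [0.52845444 0.11774465 0.11880973]
 X [-0.7956167   0.19491126  0.57358841] Y [-0.23794515 -0.97127859  0.        ]
```

```bash
cat >> fit.py <<'E'
from scipy.spatial.transform import Rotation as Ro
A=np.radians(-13.7);H=np.array([np.cos(A),np.sin(A),0])
Y=np.array([np.sin(A),-np.cos(A),0]);n=H*np.sin(np.radians(35))+[0,0,np.cos(np.radians(35))]
X=np.cross(Y,n);S0=np.array([.5385,.2447,.1315])
RT=np.c_[X,-Y,-n]
def delta(st,p,R=RT):
    R0=Ro.from_euler('xyz',st['eef_rot'],degrees=True).as_matrix()
    print('shift',np.round(R0.T@(np.array(p)-st['position']),4),'turn',np.round(Ro.from_matrix(R0.T@R).as_rotvec(),4))
E
python3 -c "
from fit import *;from cell import env
print(X,Y,n);delta(env.get_state(),S0+.064*Y+.2*n)"
```

```text
[-0.79584645  0.19400645  0.57357644] [-0.23683815 -0.97154912  0.        ] [ 0.55725768 -0.13584478  0.81915204]
shift [-0.5513 -0.2238 -0.0644] turn [ 0.0252  0.6104 -0.0854]
```

Call:
carry_out(series=[-0.27,-0.11,-0.08,0,0.3,-0.04,0,-0.27,-0.11,-0.08,0,0.3,-0.04,0,-0.27,-0.11,-0.08,0,0.3,-0.04,0,-0.27,-0.11,-0.08,0,0.3,-0.04,0,-0.27,-0.11,-0.08,0,0.3,-0.04,0])

```text
t: 0.72
position: [0.4066, 0.3519, 0.3116]
eef_rot: [179.7, -17.2, 163.6]
contact_force: [-0.0, 1.1, 0.0]
gripper_width: 0.0853
grasp_force: 0.0
```

```bash
python3 -c "
from fit import *;from cell import env
delta(env.get_state(),S0+.064*Y+.2*n)"
```

```text
shift [-0.2671 -0.1236 -0.0663] turn [ 0.027   0.311  -0.0421]
```

Call:
carry_out(series=[-0.265,-0.123,-0.066,0.027,0.311,-0.042,0,-0.265,-0.123,-0.066,0.027,0.311,-0.042,0,-0.265,-0.123,-0.066,0.027,0.311,-0.042,0,-0.265,-0.123,-0.066,0.027,0.311,-0.042,0,-0.265,-0.123,-0.066,0.027,0.311,-0.042,255])

```text
t: 1.35
position: [0.6333, 0.1565, 0.294]
eef_rot: [-180.0, -35.1, 166.3]
contact_force: [0.3, 0.3, -0.2]
gripper_width: 0.07
grasp_force: 0.0
```

```bash
python3 - <<'E'
from fit import *;from cell import env
d=env.get_image("wrist");np.savez('/tmp/w1.npz',**d);cv2.imwrite('pics/w1.png',d['frame'][:,:,::-1])
st=env.get_state();print(st);delta(st,S0+.064*Y+.2*n)
c=-d['R'].T@d['t'];print('cam',c,'axis',d['R'][2])
q=d['R']@(S0+.04*n)+d['t'];q=d['camera_matrix']@q;print(q[:2]/q[2],q[2])
E
```

```text
{'t': 1.4, 'qpos': array([  6.82091202,  43.03585314,  46.37000794,  13.8905854 ,
       123.04287165, -64.87572603]), 'joint_velocities': array([ 1.83678923, -2.02459824,  6.81556346,  1.90693691, -3.65490833,
        3.0874194 ]), 'tau': array([ 12.78982937, -71.68473244, -25.62664211,   2.16626711,
         3.14851955,  -0.10671122]), 'position': array([0.63667745, 0.15224831, 0.29118595]), 'eef_rot': array([-179.74168108,  -34.97849052,  165.81979474]), 'contact_force': array([-2.04807659, -2.9923747 , -2.24529474]), 'wrist_torque': array([-0.18471637, -0.26488542,  0.04237452]), 'grasp_force': 0.0, 'gripper_width': 0.06275902614578337}
shift [ 0.0045  0.0025 -0.0019] turn [ 0.0003  0.0004 -0.0069]
cam [0.65685193 0.1516584  0.45288107] axis [-0.31613162  0.07747866 -0.94554633]
[337.04285514 197.21632726] 0.31005469465351265
```

View pics/w1.png

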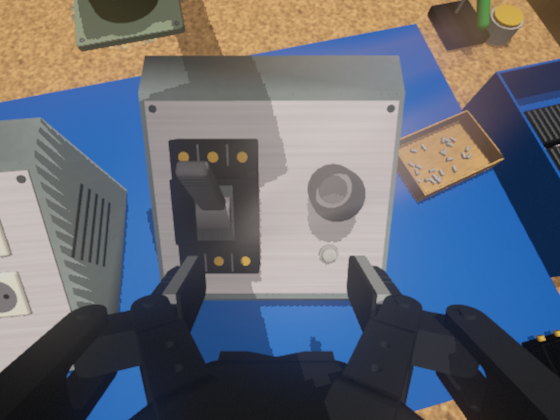

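The wrist view shows the rim centre at about (336,193), close to the predicted (337,197), and the lever up at (200,185). I'll let the arm settle with the fingers closing, then measure again.

Call:
carry_out(series=[0,0,0,0,0,0,255,0,0,0,0,0,0,255,0,0,0,0,0,0,255,0,0,0,0,0,0,255,0,0,0,0,0,0,255])

```text
t: 2.02
position: [0.6313, 0.159, 0.2958]
eef_rot: [180.0, -35.0, 166.4]
contact_force: [0.3, -0.2, -0.0]
gripper_width: 0.0002
grasp_force: 0.0
```

```bash
cat > meas.py <<'E'
from fit import *;from cell import env
from scipy.optimize import least_squares
def meas(win=.045,show=True):
    d=env.get_image("wrist");st=env.get_state();p=cloud(d);ok=d['z_map']>0
    r=p-S0;h=r@n;u=r@X;v=r@Y
    pl=ok&(abs(h)<.006)&(abs(u)<.08)&(abs(v)<.06)
    q=p[pl];c=q.mean(0);nn=np.linalg.svd(q-c,full_matrices=False)[2][2];nn*=np.sign(nn[2])
    print('plane tilt',np.degrees(np.arccos(nn[2])),'dir',np.degrees(np.arctan2(nn[1],nn[0])),'h off',np.median(h[pl]))
    k=ok&(h>.036)&(h<.045)&(np.hypot(u,v)<win)
    a=np.c_[u[k],v[k]]
    f=least_squares(lambda x:np.maximum(0,abs(np.hypot(*(a-x).T)-.0255)-.0025),[a[:,0].mean(),a[:,1].mean()],loss='soft_l1',f_scale=.001)
    print('rim n',k.sum(),'circle',cv2.minEnclosingCircle(a.astype(np.float32)),'fit',f.x,f.cost,'h',np.median(h[k]))
    return d,st
E
python3 - <<'E'
from meas import *
d,st=meas();np.savez('/tmp/w2.npz',**d);print(st['position'],st['eef_rot'],st['gripper_width'])
p=cloud(d);r=p-S0;h=r@n;u=r@X;v=r@Y
k=(d['z_map']>0)&(h>.028)&(h<.038)&(v>.07)&(v<.19)&(abs(u+.02)<.1)
print('breaker',cv2.minAreaRect(np.c_[u[k],v[k]].astype(np.float32)),'expect -.02,.128')
E
```

```text
plane tilt 34.97810377421216 dir -13.76538386661498 h off 0.002482876775085482
rim n 816 circle ((0.0020396343898028135, 6.6878224060928915e-06), 0.028152966871857643) fit [ 2.52090499e-03 -1.20053594e-05] 1.2362777530077813e-06 h 0.040525234007916106
[0.63135265 0.15893457 0.29567692] [179.9708207  -34.97610781 166.4135174 ] 9.494431564480399e-05
breaker ((-0.016959838569164276, 0.12756094336509705), (0.14623646438121796, 0.08993370831012726), 0.1793510764837265) expect -.02,.128
```

```bash
echo "S0=S0+.0022*X+.001*n" >> fit.py; python3 -c "
from fit import *;from cell import env
delta(env.get_state(),S0+.065*n)"
```

```text
shift [-0.0015  0.0614  0.1318] turn [-0.0006  0.0004  0.0016]
```

Call:
carry_out(series=[-0.0015,0.0614,0.01,0,0,0,255,-0.0015,0.0614,0.07,0,0,0,255,-0.0015,0.0614,0.11,0,0,0,255,-0.0015,0.0614,0.13,0,0,0.0016,255,-0.0015,0.0614,0.13,0,0,0.0016,255])

```text
t: 2.7
position: [0.5737, 0.2357, 0.1873]
eef_rot: [-179.9, -35.2, 166.2]
contact_force: [0.6, -0.1, 0.0]
gripper_width: 0.0002
grasp_force: 0.0
```

Call:
carry_out(series=[0,0,0,0,0,0,255,0,0,0,0,0,0,255])

```text
t: 2.95
position: [0.5759, 0.2354, 0.1889]
eef_rot: [180.0, -34.9, 166.3]
contact_force: [0.4, 0.2, -0.1]
gripper_width: -0.0002
grasp_force: 0.0
```

```bash
python3 - <<'E'
from meas import *
d,st=meas();cv2.imwrite('pics/w3.png',d['frame'][:,:,::-1]);print(st['contact_force']);delta(st,S0+.065*n)
E
```

```text
plane tilt 35.00437566193419 dir -13.76354746311045 h off 0.0014797287334442388
rim n 1585 circle ((0.0002604638575576246, -0.0005020971293561161), 0.027893904596567154) fit [ 4.97091647e-05 -3.94748535e-04] 2.284499132168948e-06 h 0.039582305179532075
[-0.15271092 -0.32124908  0.10653116]
shift [0.0008 0.0002 0.0029] turn [ 0.0007  0.0018 -0.0004]
```

View pics/w3.png

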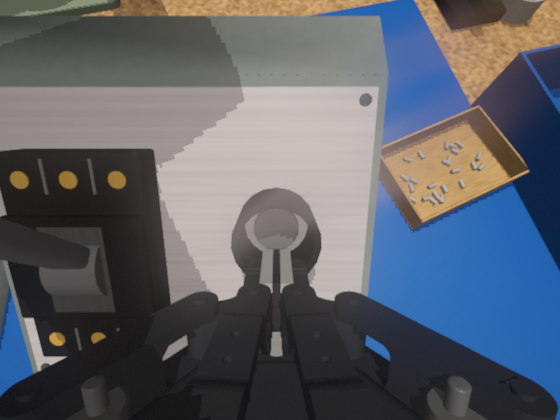

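The shut fingertips line up with the rim, which is centred at about (276,235) with the grey button visible inside. I'll go in along the normal.

Call:
carry_out(series=[0.0008,0.0005,0.012,0,0.0018,0,255,0.0008,0.0005,0.024,0,0.0018,0,255,0.0008,0.0005,0.034,0,0.0018,0,255,0.0008,0.0005,0.04,0,0.0018,0,255,0.0008,0.0005,0.04,0,0.0018,0,255])

```text
t: 3.62
position: [0.5516, 0.2417, 0.1554]
eef_rot: [-179.9, -35.1, 166.3]
contact_force: [0.4, 0.3, -0.2]
gripper_width: -0.0
grasp_force: 0.0
```

```bash
python3 -c "
from fit import *;from cell import env
st=env.get_state();print(st['contact_force']);delta(st,S0+.012*n)"
```

```text
[ 0.39008258  0.27152512 -0.2429995 ]
shift [-0.0005 -0.0002  0.0143] turn [-0.0009 -0.0025 -0.0006]
```

No contact so far, and the tips are inside the shroud. Next I'll go to the button face and press gently.

Call:
carry_out(series=[0,0,0.005,0,0,0,255,0,0,0.01,0,0,0,255,0,0,0.0125,0,0,0,255,0,0,0.0145,0,0,0,255,0,0,0.016,0,0,0,255])

```text
t: 4.25
position: [0.5431, 0.2438, 0.1425]
eef_rot: [-180.0, -35.1, 166.3]
contact_force: [0.8, -0.1, 0.9]
gripper_width: -0.0003
grasp_force: 0.6
```

Call:
carry_out(series=[0,0,0.001,0,0,0,255,0,0,0.002,0,0,0,255,0,0,0.002,0,0,0,255])

```text
t: 4.62
position: [0.5424, 0.244, 0.1416]
eef_rot: [-180.0, -35.0, 166.3]
contact_force: [1.8, -1.0, 4.0]
gripper_width: -0.0
grasp_force: 2.1
```

Call:
carry_out(series=[0,0,0.001,0,0,0,255,0,0,0.002,0,0,0,255,0,0,0.002,0,0,0,255])

```text
t: 5.0
position: [0.5413, 0.2443, 0.1398]
eef_rot: [-180.0, -35.0, 166.3]
contact_force: [1.6, -0.8, 4.6]
gripper_width: 0.0002
grasp_force: 2.9
```

```bash
cat > lev.py <<'E'
from fit import *;from cell import env
HG=S0-.02*X+.128*Y+.022*n
def lev():
    d=env.get_image("scene");p=cloud(d);r=p-HG;u=r@H;v=r@Y;z=r[...,2]
    k=(d['z_map']>0)&(abs(v)<.02)&(np.hypot(u,z)>.055)&(np.hypot(u,z)<.115)&(r@n>.025)
    print('lever pts',k.sum(),'angle',np.degrees(np.median(np.arctan2(u[k],z[k]))),'v',np.median(v[k]),(v[k].min(),v[k].max()) if k.any() else 0)
    return d
E
python3 -c "
from lev import *
lev();st=env.get_state();print(st['contact_force'],st['contact_force']@n);delta(st,S0+.012*n)"
```

```text
lever pts 165 angle 6.059480303304641 v -0.003144529648798439 (np.float64(-0.015105769087351058), np.float64(0.01134436654793972))
[ 3.49985674 -1.46510835  4.55559033] 5.881070507035184
shift [-0.0003 -0.0002 -0.0046] turn [ 0.0001 -0.0007 -0.0004]
```

Call:
carry_out(series=[0,0,0.001,0,0,0,255,0,0,0.002,0,0,0,255,0,0,0.0025,0,0,0,255,0,0,0.0025,0,0,0,255])

```text
t: 5.55
position: [0.54, 0.2446, 0.138]
eef_rot: [180.0, -35.0, 166.3]
contact_force: [3.6, -2.4, 5.7]
gripper_width: -0.0004
grasp_force: 3.3
```

```bash
python3 -c "
from lev import *
d=lev();cv2.imwrite('pics/s2.png',cv2.resize(d['frame'][130:310,170:450,::-1],None,fx=2,fy=2));st=env.get_state();print(st['contact_force'],st['contact_force']@n);delta(st,S0+.012*n)"
```

```text
lever pts 163 angle 6.114142996782771 v -0.003168096288297011 (np.float64(-0.015939020731715464), np.float64(0.011388962347109467))
[ 2.67551598 -1.10645538  6.58464203] 7.03508100202893
shift [-0.0003 -0.0002 -0.0069] turn [ 0.0002 -0.0004 -0.0003]
```

View pics/s2.png

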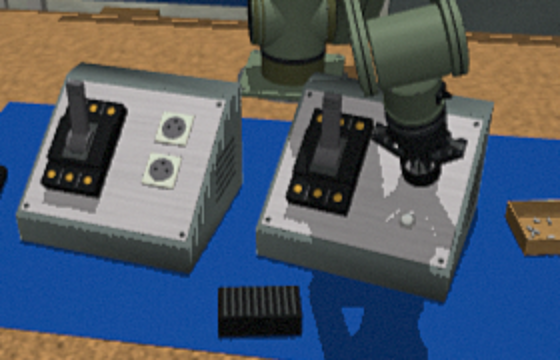

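The lever is still up at about (328,130) in the crop, and the fingers are in the shroud at (420,170). I'll press a little further.

Call:
carry_out(series=[0,0,0.0007,0,0,0,255,0,0,0.0014,0,0,0,255,0,0,0.0014,0,0,0,255,0,0,0.0014,0,0,0,255])

```text
t: 6.1
position: [0.5389, 0.2448, 0.1364]
eef_rot: [-180.0, -35.1, 166.3]
contact_force: [1.7, -1.4, 4.1]
gripper_width: -0.0001
grasp_force: 2.4
```

```bash
python3 -c "
from lev import *
d=lev();st=env.get_state();print(st['contact_force'],st['contact_force']@n);delta(st,S0+.012*n)"
```

```text
lever pts 161 angle 7.453925911175586 v -0.0030150156528175997 (np.float64(-0.016309425556457993), np.float64(0.010822719857809965))
[ 2.22922267 -0.72879634  3.67658243] 4.3529346533561455
shift [-0.0003 -0.0002 -0.009 ] turn [-0.0002 -0.0014 -0.0005]
```

The force dropped, which suggests it tripped. I'll hold and check.

Call:
carry_out(series=[0,0,0,0,0,0,255,0,0,0,0,0,0,255,0,0,0,0,0,0,255,0,0,0,0,0,0,255])

```text
t: 6.65
position: [0.5388, 0.2449, 0.1363]
eef_rot: [-180.0, -35.1, 166.3]
contact_force: [2.9, -1.4, 5.2]
gripper_width: 0.0
grasp_force: 2.8
```

```bash
python3 -c "
from lev import *
d=lev();st=env.get_state();print(st['contact_force'],st['contact_force']@n);delta(st,S0+.012*n)"
```

```text
lever pts 110 angle 73.38723156127321 v -0.0054630075230663235 (np.float64(-0.015623003166818035), np.float64(0.010802113575654556))
[ 3.14334455 -1.0250959   4.25297604] 5.374740843114502
shift [-0.0003 -0.0002 -0.0089] turn [-0.0002 -0.0014 -0.0005]
```

It tripped and the lever is down at about 73°. Withdrawing along the normal.

Call:
carry_out(series=[0,0,-0.02,0,0,0,255,0,0,-0.06,0,0,0,255,0,0,-0.11,0,0,0,255,0,0,-0.15,0,0,0,0,0,0,-0.15,0,0,0,0])

```text
t: 7.32
position: [0.6238, 0.2244, 0.2596]
eef_rot: [179.9, -34.9, 166.3]
contact_force: [0.1, -0.2, -0.2]
gripper_width: 0.0361
grasp_force: 0.0
```

```bash
python3 -c "
from lev import *
st=env.get_state();q=np.radians(75);G=HG-.0015*Y+.08*(H*np.sin(q)+np.array([0,0,np.cos(q)]));print(G,HG,st['contact_force'])
delta(st,G-.019*n+.08*n);delta(st,G-.019*n)"
```

```text
[0.61059852 0.09691984 0.16083636] [0.53516771 0.11376397 0.14013084] [ 0.05795303 -0.15182989 -0.22718902]
shift [-0.0708 -0.127   0.0099] turn [ 0.0014  0.0013 -0.0001]
shift [-0.0707 -0.1271  0.0899] turn [ 0.0014  0.0013 -0.0001]
```

Call:
carry_out(series=[-0.035,-0.05,0.0,0,0,0,0,-0.07,-0.1,0.005,0,0,0,0,-0.071,-0.127,0.01,0,0,0,0,-0.071,-0.127,0.01,0,0,0,0,-0.071,-0.127,0.01,0,0,0,0])

```text
t: 7.95
position: [0.6427, 0.0898, 0.2094]
eef_rot: [-180.0, -35.2, 166.3]
contact_force: [0.3, 1.0, 0.5]
gripper_width: 0.0855
grasp_force: 0.0
```

```bash
python3 - <<'E'
from lev import *
d=env.get_image("wrist");st=env.get_state();cv2.imwrite('pics/w4.png',d['frame'][:,:,::-1])
p=cloud(d);r=p-HG;u=r@H;v=r@Y;z=r[...,2]
k=(d['z_map']>0)&(abs(v)<.03)&(np.hypot(u,z)>.05)&(np.hypot(u,z)<.115)&(r@n>.03)&(r@n<.1)
print(k.sum(),np.percentile(v[k],[1,50,99]),np.degrees(np.median(np.arctan2(u[k],z[k]))),np.hypot(u,z)[k].max())
q=np.radians(75);G=HG-.0015*Y+.08*(H*np.sin(q)+np.array([0,0,np.cos(q)]))
delta(st,G-.019*n);print(st['gripper_width'],st['contact_force'])
E
```

```text
2732 [-0.01306381 -0.00042818  0.01226209] 70.46886746695287 0.1059520111712434
shift [-0.0012 -0.001   0.0779] turn [-0.0009 -0.0025  0.001 ]
0.08542293870956495 [ 0.31411402 -0.48269982  0.14605576]
```

View pics/w4.png

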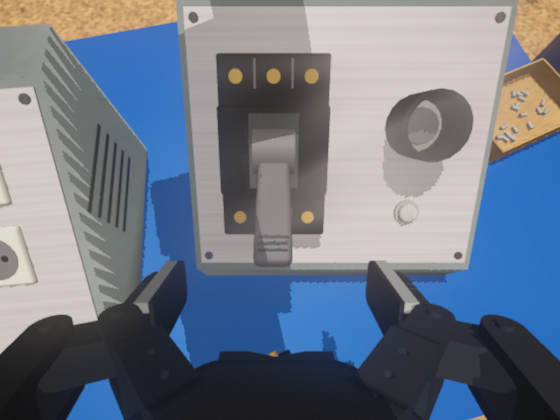

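The lever is dropped, centred between the open fingers, with its end at (272,255). I'll descend and pinch it.

Call:
carry_out(series=[-0.001,-0.002,0.03,0,0,0,0,-0.001,-0.002,0.06,0,0,0,0,-0.001,-0.002,0.078,0,0,0,0,-0.001,-0.002,0.078,0,0,0,0,-0.001,-0.002,0.078,0,0,0,120], grip_force=30)

```text
t: 8.62
position: [0.6006, 0.0979, 0.1463]
eef_rot: [180.0, -35.0, 166.4]
contact_force: [-0.4, 0.1, 0.2]
gripper_width: 0.07
grasp_force: 0.0
```

Call:
carry_out(series=[0,0,0,0,0,0,255,0,0,0,0,0,0,255,0,0,0,0,0,0,255,0,0,0,0,0,0,255], grip_force=30)

```text
t: 9.12
position: [0.6006, 0.0974, 0.146]
eef_rot: [180.0, -35.0, 166.3]
contact_force: [2.9, 1.5, 2.9]
gripper_width: 0.0254
grasp_force: 33.9
```

```bash
python3 - <<'E'
from lev import *
st=env.get_state();lev();print(st['contact_force'],st['gripper_width'],st['grasp_force'])
R0=Ro.from_euler('xyz',st['eef_rot'],degrees=True).as_matrix()
g=st['position']+.019*n-HG;q0=np.arctan2(g@H,g[2]);r=np.hypot(g@H,g[2]);print('q0',np.degrees(q0),'r',r,'v',g@Y)
P=lambda a:r*(H*np.sin(a)+np.array([0,0,np.cos(a)]))
for a in (66,57,48,39,30,22,14,7,3,0,-3.5,-5): print(a,np.round(R0.T@(P(np.radians(a))-P(q0)),4))
E
```

```text
lever pts 96 angle 73.78249971654462 v 0.0011462422772599726 (np.float64(-0.01998229366488177), np.float64(0.019015274946342295))
[2.92404571 1.51475688 2.87298725] 0.025365935207343496 33.85416805744171
q0 74.70603167473912 r 0.08119945370850438 v 0.00036135928335986347
66 [ 0.0101  0.     -0.0071]
57 [ 0.0215  0.     -0.0128]
48 [ 0.0336  0.     -0.0166]
39 [ 0.0462  0.     -0.0185]
30 [ 0.059   0.     -0.0184]
22 [ 0.0701  0.     -0.0166]
14 [ 0.081   0.     -0.0133]
7 [ 0.09    0.     -0.0092]
3 [ 0.0949  0.     -0.0064]
0 [ 0.0984  0.     -0.004 ]
-3.5 [ 0.1024  0.     -0.0011]
-5 [0.1041 0.     0.0003]
```

Call:
carry_out(series=[0.005,0,-0.004,0,0,0,255,0.01,0,-0.007,0,0,0,255,0.0215,0,-0.0128,0,0,0,255,0.0336,0,-0.0166,0,0,0,255,0.046,0,-0.0185,0,0,0,255])

```text
t: 9.8
position: [0.5733, 0.104, 0.1873]
eef_rot: [-180.0, -35.1, 166.3]
contact_force: [3.1, 4.8, -8.8]
gripper_width: 0.0261
grasp_force: 32.8
```

Call:
carry_out(series=[0.013,0,0.0,0,0,0,255,0.024,0,0.0019,0,0,0,255,0.035,0,0.0052,0,0,0,255,0.044,0,0.0093,0,0,0,255,0.044,0,0.0093,0,0,0,255])

```text
t: 10.42
position: [0.5336, 0.1136, 0.2065]
eef_rot: [179.9, -34.9, 166.3]
contact_force: [5.8, 3.2, -2.2]
gripper_width: 0.0255
grasp_force: 30.5
```

```bash
cat > arc.py <<'E'
from lev import *
st=env.get_state();lev();print(st['contact_force'],st['gripper_width'],st['grasp_force'])
R0=Ro.from_euler('xyz',st['eef_rot'],degrees=True).as_matrix()
g=st['position']+.019*n-HG;q0=np.arctan2(g@H,g[2]);r=np.hypot(g@H,g[2]);print('q0',np.degrees(q0),'r',r,'v',g@Y)
P=lambda a,r:r*(H*np.sin(a)+np.array([0,0,np.cos(a)]))
for a in (3,0,-2,-3.5,-5,-6): print(a,np.round(R0.T@(P(np.radians(a),.0812)-P(q0,r)),4))
E
python3 arc.py
```

```text
lever pts 187 angle 20.772842484985546 v -0.0014716277835238427 (np.float64(-0.019969507226455723), np.float64(0.01856824515493926))
[ 5.82364688  3.20875956 -2.22165982] 0.02545901973191279 30.534575879573822
q0 6.583810838716029 r 0.08242747306559915 v 0.0004986680757024808
3 [ 0.0038 -0.      0.0036]
0 [ 0.0074 -0.      0.006 ]
-2 [ 0.0097 -0.      0.0076]
-3.5 [ 0.0113 -0.      0.0089]
-5 [ 0.013  -0.      0.0103]
-6 [ 0.0141 -0.      0.0112]
```

Call:
carry_out(series=[0.0038,0,0.003,0,0,0,255,0.0074,0,0.005,0,0,0,255,0.0113,0,0.008,0,0,0,255,0.013,0,0.0095,0,0,0,255,0.013,0,0.0095,0,0,0,255])

```text
t: 11.1
position: [0.5182, 0.1174, 0.2076]
eef_rot: [179.9, -34.9, 166.4]
contact_force: [4.4, 2.6, 4.6]
gripper_width: 0.0253
grasp_force: 29.0
```

```bash
python3 arc.py
```

```text
lever pts 192 angle 11.69998301320102 v -0.001802443194835687 (np.float64(-0.019990953428469), np.float64(0.01955257803040633))
[4.38029822 2.61982993 4.58328995] 0.025299555604495406 29.038896560668945
q0 -4.4254149877268505 r 0.08331933278197133 v 0.00048131862293136757
3 [-0.0099 -0.     -0.0045]
0 [-0.0063 -0.     -0.0021]
-2 [-0.004  -0.     -0.0005]
-3.5 [-0.0024 -0.      0.0008]
-5 [-0.0007 -0.      0.0022]
-6 [ 0.0004 -0.      0.0031]
```

Call:
carry_out(series=[0.0012,0,0.0009,0,0,0,255,0.0025,0,0.0017,0,0,0,255,0.0025,0,0.0017,0,0,0,255])

```text
t: 11.52
position: [0.5153, 0.1181, 0.2076]
eef_rot: [179.9, -34.9, 166.4]
contact_force: [5.8, 2.8, 4.9]
gripper_width: 0.025
grasp_force: 29.0
```

Call:
carry_out(series=[0.0012,0,0.0009,0,0,0,255,0.0025,0,0.0017,0,0,0,255,0.0025,0,0.0017,0,0,0,255])

```text
t: 11.9
position: [0.5119, 0.1189, 0.2075]
eef_rot: [179.9, -35.0, 166.4]
contact_force: [5.5, 2.5, 3.8]
gripper_width: 0.0253
grasp_force: 29.2
```

```bash
python3 arc.py
```

```text
lever pts 196 angle 7.3718270366297425 v -0.002181981128548543 (np.float64(-0.019774486916939515), np.float64(0.019893403792259134))
[5.52661358 2.4783156  3.80865005] 0.025296922193154586 29.198992252349854
q0 -8.831919480028859 r 0.08391291651556561 v 0.00048766061026139654
3 [-0.0151 -0.     -0.0083]
0 [-0.0115 -0.     -0.006 ]
-2 [-0.0092 -0.     -0.0043]
-3.5 [-0.0076 -0.     -0.003 ]
-5 [-0.0059 -0.     -0.0017]
-6 [-0.0048 -0.     -0.0007]
```

Call:
carry_out(series=[0.0012,0,0.0009,0,0,0,255,0.0025,0,0.0017,0,0,0,255,0.0025,0,0.0017,0,0,0,255])

```text
t: 12.32
position: [0.5089, 0.1197, 0.2073]
eef_rot: [179.9, -35.0, 166.3]
contact_force: [4.8, 3.3, 3.0]
gripper_width: 0.0254
grasp_force: 29.2
```

```bash
python3 arc.py; python3 - <<'E'
from cell import env;import cv2,numpy as np
d=env.get_image("scene");e=env.get_image("wrist")
a=cv2.resize(d['frame'][150:270,270:430],(560,420));cv2.imwrite('pics/c5.png',cv2.resize(np.hstack([a,e['frame']]),(800,300))[:,:,::-1])
E
```

```text
lever pts 199 angle 5.867120855153878 v -0.0020068579028792955 (np.float64(-0.01981995741533241), np.float64(0.019959269738429476))
[4.79381062 3.32740119 2.97530239] 0.025393148290324557 29.240258932113647
q0 -10.976430915689589 r 0.0842550609947709 v 0.0005075261233183378
3 [-0.0176 -0.     -0.0103]
0 [-0.014 -0.    -0.008]
-2 [-0.0117 -0.     -0.0063]
-3.5 [-0.01  -0.    -0.005]
-5 [-0.0084 -0.     -0.0037]
-6 [-0.0073 -0.     -0.0027]
```

View pics/c5.png

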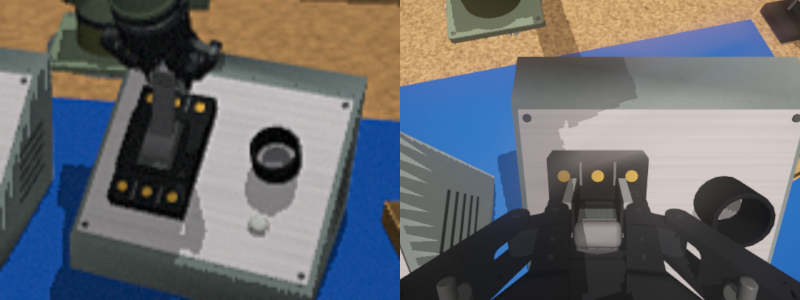

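In the scene crop (left) the fingers hold the top of the lever at about (165,80). The wrist view (right) shows the lever end at (598,230), a little behind the pads. I'll compare the lever's front face now with the latched reference from the start.

```bash
cat > ang.py <<'E'
from lev import *
def ang(d,nm):
    p=cloud(d);r=p-HG;u=r@H;v=r@Y;z=r[...,2]
    for lo,hi in((.03,.05),(.05,.065),(.065,.1)):
        k=(d['z_map']>0)&(abs(v+.001)<.009)&(z>lo)&(z<hi)&(abs(u)<.05)
        print(nm,lo,k.sum(),'front u mm',np.round(1000*np.median(u[k]),1))
if __name__=='__main__':
    f=np.load('/tmp/im.npz');ang({k:f[k+'s'] for k in('z_map','camera_matrix','R','t')},'start')
    ang(env.get_image('scene'),'now')
E
python3 ang.py
```

```text
start 0.03 48 front u mm 7.9
start 0.05 26 front u mm 8.3
start 0.065 69 front u mm 9.2
now 0.03 45 front u mm 7.6
now 0.05 29 front u mm 8.4
now 0.065 66 front u mm 8.7
```

The lever is at about 0, but the pads have slid forward on it, so the grip was too light. I'll grip harder and push the last bit.

Call:
carry_out(series=[0,0,0,0,0,0,255,0,0,0,0,0,0,255,0.002,0,0.0015,0,0,0,255,0.004,0,0.003,0,0,0,255,0.004,0,0.003,0,0,0,255], grip_force=120)

```text
t: 13.15
position: [0.5047, 0.1207, 0.2072]
eef_rot: [179.9, -34.9, 166.3]
contact_force: [6.2, 3.5, 4.2]
gripper_width: 0.0225
grasp_force: 116.9
```

```bash
python3 ang.py; python3 arc.py
```

```text
start 0.03 48 front u mm 7.9
start 0.05 26 front u mm 8.3
start 0.065 69 front u mm 9.2
now 0.03 47 front u mm 5.4
now 0.05 29 front u mm 5.8
now 0.065 75 front u mm 5.0
lever pts 198 angle 3.1119200260077213 v -0.0019010643504684414 (np.float64(-0.01972971297726068), np.float64(0.019074536435016807))
[6.01630326 2.61880164 3.07623287] 0.023049085931729295 116.90380096435547
q0 -13.813763560881984 r 0.08506372281730092 v 0.0004860438643388071
3 [-0.021   0.     -0.0128]
0 [-0.0175  0.     -0.0105]
-2 [-0.0152  0.     -0.0088]
-3.5 [-0.0135  0.     -0.0075]
-5 [-0.0118 -0.     -0.0062]
-6 [-0.0108 -0.     -0.0052]
```

The lever is now moving with the pads and has passed 0. I'll push a little more.

Call:
carry_out(series=[0.0012,0,0.0009,0,0,0,255,0.0025,0,0.0017,0,0,0,255,0.0025,0,0.0017,0,0,0,255])

```text
t: 13.62
position: [0.503, 0.1211, 0.2069]
eef_rot: [179.9, -34.7, 166.3]
contact_force: [9.7, 2.7, 2.5]
gripper_width: 0.0231
grasp_force: 116.9
```

```bash
python3 ang.py|tail -3
```

```text
now 0.03 46 front u mm 5.3
now 0.05 28 front u mm 5.2
now 0.065 71 front u mm 3.0
```

Call:
carry_out(series=[0.0012,0,0.0009,0,0,0,255,0.0025,0,0.0017,0,0,0,255,0.0025,0,0.0017,0,0,0,255])

```text
t: 14.05
position: [0.5029, 0.1212, 0.2067]
eef_rot: [179.8, -34.2, 166.3]
contact_force: [17.0, 0.3, 3.0]
gripper_width: 0.023
grasp_force: 116.6
```

```bash
python3 ang.py|tail -3
```

```text
now 0.03 49 front u mm 4.3
now 0.05 30 front u mm 3.8
now 0.065 71 front u mm 3.4
```

The arm has stopped moving and the force is up to 17 N, so the lever is at its stop. Releasing and backing off along the normal.

Call:
carry_out(series=[0,0,0,0,0,0,150,0,0,0,0,0,0,60,0,0,0,0,0,0,0,0,0,0,0,0,0,0,0,0,0,0,0,0,0])

```text
t: 14.72
position: [0.4981, 0.1219, 0.2046]
eef_rot: [-179.9, -35.1, 166.3]
contact_force: [0.6, 0.2, -0.0]
gripper_width: 0.085
grasp_force: 0.0
```

Call:
carry_out(series=[0,0,-0.03,0,0,0,0,0,0,-0.08,0,0,0,0,0,0,-0.13,0,0,0,0,0,0,-0.15,0,0,0,0,0,0,-0.15,0,0,0,0])

```text
t: 15.35
position: [0.583, 0.1014, 0.3277]
eef_rot: [-180.0, -35.0, 166.3]
contact_force: [-0.3, -0.9, -0.4]
gripper_width: 0.0855
grasp_force: 0.0
```

```bash
python3 ang.py; python3 - <<'E'
from cell import env;import cv2,numpy as np
d=env.get_image("scene");e=env.get_image("wrist");print(env.get_state()['contact_force'])
a=cv2.resize(d['frame'][130:310,170:410],(560,420));cv2.imwrite('pics/c6.png',cv2.resize(np.hstack([a,e['frame']]),(800,300))[:,:,::-1])
E
```

```text
start 0.03 48 front u mm 7.9
start 0.05 26 front u mm 8.3
start 0.065 69 front u mm 9.2
now 0.03 47 front u mm 9.2
now 0.05 30 front u mm 9.6
now 0.065 69 front u mm 9.1
[0.48962144 0.30083526 0.02712776]
```

View pics/c6.png

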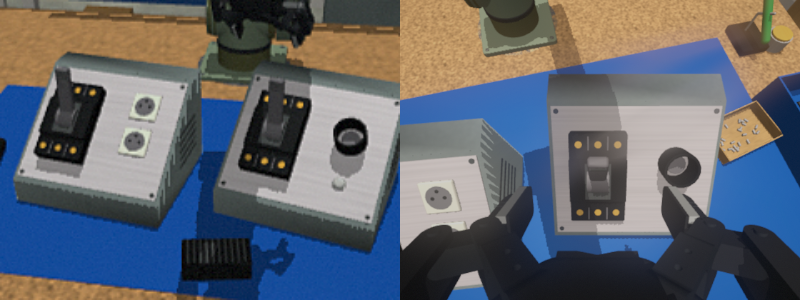

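Both levers are up (75,90 and 275,105 in the left half), the button is out, and the bench items haven't moved. The lever angle matches the latched reference. I'll wait briefly, recheck, and hand in.

Call:
carry_out(series=[0,0,0,0,0,0,0,0,0,0,0,0,0,0,0,0,0,0,0,0,0,0,0,0,0,0,0,0])

```text
t: 16.0
position: [0.5821, 0.1016, 0.3274]
eef_rot: [-180.0, -35.1, 166.3]
contact_force: [0.3, 0.6, 0.7]
gripper_width: 0.0855
grasp_force: 0.0
```

```bash
python3 ang.py|tail -3; python3 -c "
from cell import env
print(env.job_done())"
```

```text
now 0.03 50 front u mm 7.3
now 0.05 26 front u mm 8.9
now 0.065 70 front u mm 9.3
the job is handed in; nothing more can be done
None
```

The earth-leakage test is done and handed in at about 16 s: the test button tripped the breaker, its lever is back up and latched by itself, and the other console's lever and the bench items look undisturbed; the hand-in gave no verdict.

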